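# Change the feed of the glass edge grinder

## Task

Set the edge grinder to its polishing feed: with the fingertips push the white-knobbed lever along the middle lane, across the gate and fully home into the slot marked with the raised steel ring, without seating it in any other marked slot on the way, then take the hand away. Only push the knob gently, do not grip it or pull it up, and leave everything else on the bench where it is.

Things in the scene. Friction and masses are not known exactly. Their poses are not given: they have to be found in the camera images.
- gearbox: green feed gearbox, fixed to the table, housing 190 (x) x 180 (y) mm, steel gate plate on top 170 mm above the table. Origin: centre of its underside. x axis along the three lanes of the gate, towards the low motor end (x = 95 to 185 mm, 110 mm high, a tin stands on it); y across the lanes; z up
- gate_center (a point): middle of the gate, on the plate's top (gearbox x = y = 0). Gate: three lanes 16 mm wide along gearbox x, centre lines at y = -36, 0, +36 mm, joined at x = 0 by one cross passage 20 mm wide with rounded corners; all lanes end at x = -35 and +35 mm: four outer slots and a middle idle lane. The lever cannot leave the gate
- lever: the feed lever (stem and knob); its origin is the fixed point about which it tilts, inside the gearbox, 20 mm above the table at gearbox x = y = 0. The knob centre is 200 mm from it. The lever has no spring and stays where it is left; it needs about 2 N at the knob, more when moved fast
- knob_center (a point): centre of the lever's white knob: upright cylinder 32 mm diameter, 45 mm high, on a 10 mm round steel stem. Lever upright: centre 220 mm above the table, knob underside 27 mm above the plate. In gearbox x, y it stands near (+-39, +-47) mm when fully home in an outer slot, (0, +-47) mm at the ends of the cross passage
- lever_fore (a joint): tilt of the lever along gearbox x, rad, positive towards +x: 0 in the cross passage, about +-0.196 at the ends of the lanes. At the start it is anywhere from -0.15 to 0.15, in the middle lane.
- lever_side (a joint): tilt of the lever along gearbox y, rad, positive towards +y: 0 in the middle lane, about +-0.24 in the outer lanes
- knob_lift (a joint): how far the knob has been pulled up along the stem, m: 0 when down; a spring of about 8 N holds it down, travel 20 mm
- mark_ring: slot mark: bare steel, raised 3 mm on the gate plate, a flat ring, 36 mm outside, 20 mm hole; origin at its centre, on the plate. The four marks lie at gearbox (+-62, +-47) mm, each just beyond the closed end of its outer slot; which mark is at which slot varies.
- mark_cross: slot mark: bare steel, raised 3 mm on the gate plate, a plus-shaped cross, 36 mm across, arms 10 mm wide; origin at its centre, on the plate. The four marks lie at gearbox (+-62, +-47) mm, each just beyond the closed end of its outer slot; which mark is at which slot varies.
- mark_bar: slot mark: bare steel, raised 3 mm on the gate plate, a single bar 36 x 10 mm, lying across the lane; origin at its centre, on the plate. The four marks lie at gearbox (+-62, +-47) mm, each just beyond the closed end of its outer slot; which mark is at which slot varies.
- mark_triangle: slot mark: bare steel, raised 3 mm on the gate plate, a solid triangle about 35 mm; origin at its centre, on the plate. The four marks lie at gearbox (+-62, +-47) mm, each just beyond the closed end of its outer slot; which mark is at which slot varies.
- grease_tin: bystander: small steel tin, 48 mm diameter, 45 mm high, on the gearbox's motor end; origin at its underside
- glass_disc: bystander: green glass disc, 84 mm diameter, 10 mm thick, beside the gearbox; origin at its underside
- rub_block: bystander: black rubber block, 75 x 45 x 30 mm, beside the gearbox; origin at its underside
- tape_roll: bystander: white tape roll, 90 mm diameter, 25 mm high, beside the gearbox; origin at its underside
- brush: bystander: brush with wooden handle, lying on the table near the gearbox, about 200 mm long; origin at its underside
- spray: bystander: amber bottle, 66 mm diameter, 190 mm high, at the left of the table; origin at its underside
- jar: bystander: glass jar, 70 mm diameter, 90 mm high, at the right of the table; origin at its underside

How it is judged (in metres and radians):
At the end, for the whole second after the job is handed in: The lever is at rest home in the slot marked with the ring: knob centre within 34 mm horizontally of the ring's centre and lever tilted more than 0.165 rad along its lane (the end of the slot is at about 0.196), knob down on its stem (less than 3 mm lifted), bystanders within 15 mm of their starts (horizontal distance between knob_center and mark_ring below 0.034 m and (value of joint lever_fore above 0.165 rad or value of joint lever_fore below -0.165 rad) and value of joint knob_lift below 0.003 m and velocity of joint lever_fore between -0.05 and 0.05 rad/s and velocity of joint lever_side between -0.05 and 0.05 rad/s and distance of each of grease_tin, glass_disc, rub_block, tape_roll, brush, spray, jar from where it was at the start of the episode below 0.015 m); the robot touches nothing.
It fails at once if the lever is seated in another marked slot ((horizontal distance between knob_center and mark_cross below 0.034 m and (value of joint lever_fore above 0.165 rad or value of joint lever_fore below -0.165 rad)) or (horizontal distance between knob_center and mark_bar below 0.034 m and (value of joint lever_fore above 0.165 rad or value of joint lever_fore below -0.165 rad)) or (horizontal distance between knob_center and mark_triangle below 0.034 m and (value of joint lever_fore above 0.165 rad or value of joint lever_fore below -0.165 rad))).
It fails at once if the knob is pulled up more than 6 mm (value of joint knob_lift above 0.006 m).
It fails at once if the knob is gripped or rammed (more than 35 N between fingers and lever) (contact force between the fingers and lever above 35 N).
It fails at once if something else on the bench is knocked away or lifted (distance of any of grease_tin, glass_disc, rub_block, tape_roll, brush, spray, jar from where it was at the start of the episode above 0.02 m).
It also fails if it takes over 48 s, if anything falls off the work surface, if the arm or the gripper's body presses on something with over 40 N, if the wrist force passes 120 N, or if a joint passes its speed limit or range.

## Robot

A 6-joint arm with a two-finger parallel gripper is mounted at the origin on the work surface. World frame = base frame: x ahead of the robot, y to its left, z up, the work surface at z = 0. Lengths are in mm, angles in rad, forces in N, time in s.
With the tool pointing down it reaches from about 275 to 750 mm from the base axis. Payload 10.2 kg.
Tool frame: the origin (TCP) lies at the very end of the fingers, on their centre line; the grasp point (between the pads) lies 19 mm behind it; z points along the fingers, y is the direction in which the jaws open and shut (so a half turn about z gives the same grasp; the last joint's range is limited). The gripper opens to 85 mm and grips with 20 to 120 N. Pads are 22 mm wide; open, the fingers measure 114 mm over their backs; the gripper's body (76 mm by 85 mm) begins 54 mm behind the grasp point. The pads swing forward as they close: fully open they stand 13 mm farther back than shut.
Start: joints at [1.077, 0.313, 1.498, -0, 1.331, -0.223], TCP at [140.451, 505.87, 231.294] pointing down, gripper open.
Joint ranges: [-2.94, 2.94], [-0.97, 2.17], [0.19, 2.56], [-1.23, 4.37], [0.02, 3.11], [-2.88, 2.88]. Speed limits (rad/s): [2.39, 2.39, 3.01, 3.14, 3.14, 3.14].

## Interface

Orientations are given as a unit quaternion [w, x, y, z].
In Python, from rig import * gives the robot as it stands. The module is installed in compiled form; this text tells all that it offers.
- The arm moves only by the shell command python3 -m crank 'ROWS' [FORCE]. ROWS is a JSON object of lists of equal length, an entry for each row: "dp": the shift along the world's x, y, z in cm, a list of three; "delta_rot": the turn, a rotation vector about the world's x, y, z in degrees, a list of three; "claw": the closure in counts, from 0 (fully open) to 255 (shut). A call has 1 to 10 rows; each row shifts and turns the commanded pose from where the row before left it; what a row does not reach is not made up. A row lasts 1/10 s, in which the tool goes at most 50 mm and 8.59 degrees, less where a joint would pass 70% of its speed; a pose out of reach is approached as far as the arm can. A call is refused whole if a number of a shift passes 5 or a number of a turn 8.59, either way. A call with a gripper value outside its range is refused whole. The fingers move at their own pace and stop on an object; FORCE is the grip in N (left out, the last holds). Time passes only in rows, so rows that do not move let the fingers close. It gives the time, the measured TCP pose, the force and the opening at its end, in the units of the state.
- sense(): the state, without advancing time (a new reading comes with each control period).
- capture(name): name is "scene" or "side" or "wrist"; returns (picture, depth): 420x560x3 uint8, red, green, blue; 420x560 float32, mm along the optical axis (not along the pixel's ray), 0 where there is no reading.
- camera_model(name): a dict with "fx", "fy", "cx", "cy" (pixels), "dist_coeffs" ([k1, k2, p1, p2, k3] as OpenCV has them; the pictures are not rectified), "cam_to_world" (4x4, takes a point from camera to world coordinates); the wrist camera has in their place "T_tool_cam" (4x4, takes a point from camera to tool coordinates, whose origin is the TCP and whose axes are the flange's). Camera axes: x right, y up, looking along -z (the intrinsics and any distortion apply to the point x, -y, -z); pixel columns grow to the right and rows downward; lengths in mm; the calibration is good to about 2 mm. A picture is of the moment at which its call begins: read the wrist's pose just before it. camera_model takes no time and is no camera call.
- finish_job(): hands the job in, once; it reports no verdict.
Trained networks look in the newest picture that a camera, given by its name, has taken for a name from the list of things; names that differ only in an ending like _2 or _b are one class to them, and where a whole thing is asked for, a point or a joint stands for the part that bears it (a point fixed in the world has none). Each returns a list of dicts, best first, with "p" (0 to 1); they miss things now and then, are a little off and sometimes report something else, mostly with a low value. They report only what shows in the picture. A call takes as long as a camera call.
- boxes_of(camera, target): "centre" ([column, row] in pixels, amid what is visible of it).
- masks_of(camera, target): "region" (420x560 bool, what is visible of it) and "centre" ([column, row] in pixels, amid what is visible of it).
- pinpoint(camera, target): "centre" ([column, row] in pixels: a listed point, or the origin of a listed thing).
The state is a dict: "time_s": time; "joints": joint angles; "dq": joint speeds; "tau": joint torques, N m; "eef_pos": TCP position; "ee_rot": TCP orientation; "force": force on the tool from outside, world axes, zero at the start; "wrist_torque": the same for the moment, N m; "grip_width": opening from 0.0 (shut) to 1.0 (fully open).
Only numpy, scipy, OpenCV 4.12 (cv2) and the standard library are available. Lean on these libraries where they do the work, as an engineer would, in place of code of your own. Each camera call takes 0.05 s, during which the arm holds its last target.

## Working session

There is one attempt and no reset: what is moved stays moved. The work goes in short steps, Python scripts to look and compute and a shell command to move; the robot and the scene stay as the last step left them, time stands still between calls to the robot, and variables do not carry over. Pictures are saved under pics/ and viewed, and the job is handed in when it is done.

```bash
mkdir -p pics
cat > h.py <<'E'
from rig import *
import numpy as np, cv2
def save(n,img,crop=None,s=1):
    if crop: img=img[crop[1]:crop[3],crop[0]:crop[2]]
    img=cv2.resize(img,None,fx=s,fy=s,interpolation=cv2.INTER_CUBIC)
    cv2.imwrite('pics/'+n+'.png',img[:,:,::-1])
E
python3 - <<'E'
from h import *
s=sense();print(s)
for n in('scene','side','wrist'):
    p,d=capture(n);save(n+'0',p);np.save(n+'0.npy',d);np.save(n+'0p.npy',p)
    m=camera_model(n);print(n,{k:np.round(v,3).tolist() for k,v in m.items()})
    for t in ('gearbox','gate_center','knob_center','mark_ring','mark_cross','mark_bar','mark_triangle','grease_tin'):
        r=pinpoint(n,t);print(t,[(np.round(x['centre'],1).tolist(),round(x['p'],2)) for x in r[:3]])
E
```

```text
{'time_s': 0.0, 'joints': array([ 1.07659456e+00,  3.13435732e-01,  1.49847330e+00,  2.76996265e-05,
        1.33100305e+00, -2.23414129e-01]), 'dq': array([ 0.000181  , -0.00031153,  0.00031244,  0.00032872, -0.00050623,
        0.00030844]), 'tau': array([-9.17819707e-04, -4.12262285e+01, -2.59745193e+01, -2.33666397e-04,
        4.09217435e-03, -7.70710062e-05]), 'eef_pos': array([140.31308141, 505.62186677, 230.72874975]), 'ee_rot': array([-2.44258786e-04,  1.34983776e-01,  9.90847589e-01, -6.12977240e-04]), 'force': array([-0.12735661, -0.71527558,  0.8293284 ]), 'wrist_torque': array([ 0.0232907 ,  0.00265543, -0.00757365]), 'grip_width': 1.000679981682696}
scene {'fx': 490.349, 'fy': 490.349, 'cx': 278.5, 'cy': 207.683, 'dist_coeffs': [-0.116, 0.0, 0.0, 0.0, 0.0], 'cam_to_world': [[0.119, -0.881, 0.457, 1220.148], [0.993, 0.101, -0.063, -56.708], [0.009, 0.461, 0.887, 1432.593], [0.0, 0.0, 0.0, 1.0]]}
gearbox [([263.6, 226.7], 0.61)]
gate_center [([259.1, 205.2], 0.97)]
knob_center [([255.4, 190.8], 0.71)]
mark_ring [([264.9, 180.1], 0.59)]
mark_cross [([212.3, 270.0], 0.71), 
[... 372 characters left out ...]
[297.8, 242.5], 0.89), ([243.9, 211.8], 0.38)]
gate_center [([298.1, 209.7], 0.8)]
knob_center [([296.6, 206.2], 0.47), ([301.9, 188.9], 0.36)]
mark_ring [([279.4, 225.4], 0.41), ([298.7, 209.1], 0.32)]
mark_cross [([293.6, 194.4], 0.54), ([351.3, 240.0], 0.32)]
mark_bar [([315.8, 198.6], 0.35)]
mark_triangle []
grease_tin [([302.6, 188.5], 0.52)]
wrist {'fx': 357.691, 'fy': 357.691, 'cx': 279.755, 'cy': 208.99, 'dist_coeffs': [-0.084, 0.0, 0.0, 0.0, 0.0], 'T_tool_cam': [[-0.0, 0.945, 0.328, 84.312], [1.0, 0.001, -0.0, -1.087], [-0.0, 0.328, -0.945, -143.404], [0.0, 0.0, 0.0, 1.0]]}
gearbox []
gate_center []
knob_center []
mark_ring []
mark_cross []
mark_bar []
mark_triangle []
grease_tin []
```

Run:
```python
from h import *
for n,c in(('scene',(180,130,350,300)),('side',(220,140,380,290))):
    p=np.load(n+'0p.npy'); save(n+'0c',p,c,3.5)
```

```text
(no output)
```

View pics/scene0.png

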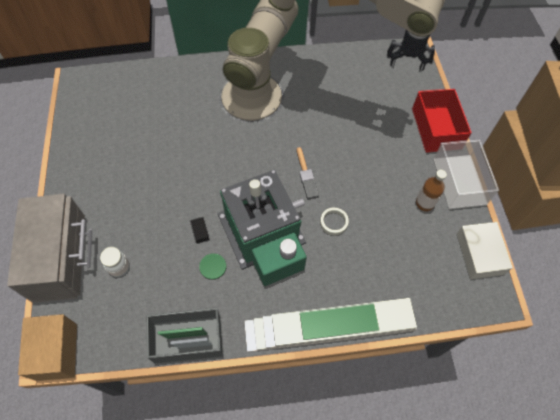

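View pics/side0.png

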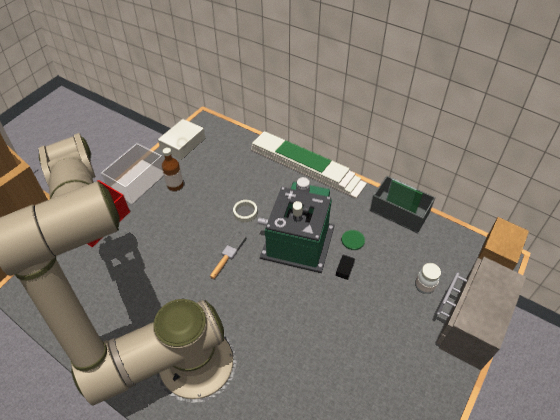

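```bash
sleep 0
```

```text
(no output)
```

View pics/scene0c.png

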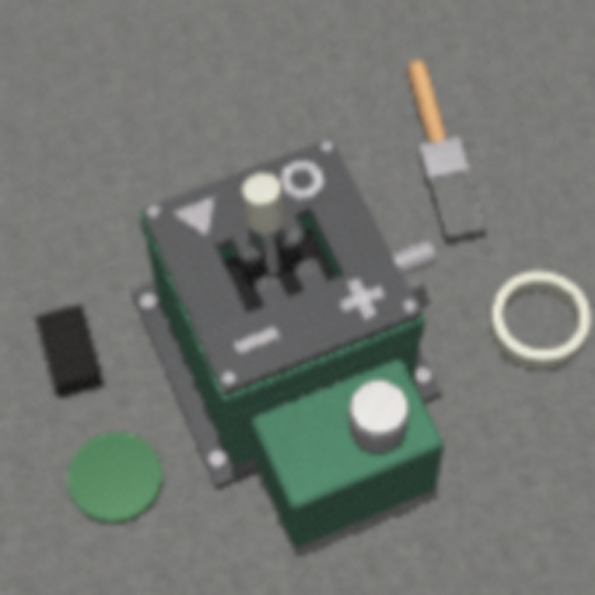

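View pics/side0c.png

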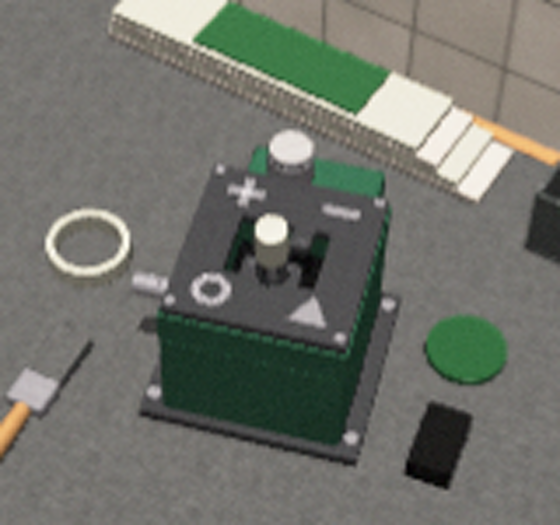

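```bash
cat >> h.py <<'E'
def ray(n,uv,pose=None):
    m=camera_model(n);K=np.array([[m['fx'],0,m['cx']],[0,m['fy'],m['cy']],[0,0,1.]])
    q=cv2.undistortPoints(np.array([[uv]],float),K,np.array(m['dist_coeffs'],float))[0,0]
    d=np.array([q[0],-q[1],-1.]);T=np.array(m['cam_to_world']) if n!='wrist' else pose@np.array(m['T_tool_cam'])
    return T[:3,3],T[:3,:3]@d
def onz(n,uv,z,pose=None):
    o,d=ray(n,uv,pose);return (o+d*(z-o[2])/d[2])
E
python3 - <<'E'
from h import *
G=np.array([[-62,47],[-62,-47],[62,47],[62,-47]],float)
px={'scene':((180,130),3.5,[(302,180),(200,214),(361,298),(257,340)],(262,187)),
'side':((220,140),3.5,[(211,290),(309,314),(245,191),(341,211)],(272,230))}
for n,(o,s,P,k) in px.items():
    f=lambda c:((c[0]+.5)/s-.5+o[0],(c[1]+.5)/s-.5+o[1])
    W=np.array([onz(n,f(c),173)[:2] for c in P]);print(n,W.round(1).tolist())
    mu=W.mean(0);H=G.T@(W-mu);a=np.arctan2(H[0,1]-H[1,0],H[0,0]+H[1,1])
    R=np.array([[np.cos(a),-np.sin(a)],[np.sin(a),np.cos(a)]]);print('center',mu.round(1),'yaw',np.degrees(a).round(2),'res',(W-mu-G@R.T).round(1).tolist())
    d=np.load(n+'0.npy');u=f(k);print('knob depth',d[int(u[1]+.5),int(u[0]+.5)])
    for zt in(240,242.5):
        kt=onz(n,u,zt);print('knobtop gb',((kt[:2]-mu)@R).round(1),kt.round(1))
    o_,dd=ray(n,u); print('from depth',(o_+dd*d[int(u[1]+.5),int(u[0]+.5)]).round(1))
    for nm in ('grease_tin','gate_center'):
        pass
E
```

```text
scene [[478.2, 6.1], [501.5, -82.8], [595.5, 42.3], [623.7, -46.2]]
center [549.7 -20.1] yaw 16.63 res [[1.4, -1.0], [-2.3, 0.1], [-0.2, -0.4], [1.1, 1.2]]
knob depth 1374.562
knobtop gb [-30.8  -1. ] [520.5 -29.9 240. ]
knobtop gb [-29.4  -1.4] [522.  -29.9 242.5]
from depth [523.1 -29.9 244.3]
side [[473.0, 4.2], [498.4, -85.7], [592.4, 43.4], [621.0, -47.3]]
center [546.2 -21.4] yaw 17.37 res [[0.0, -0.8], [-2.7, -1.0], [1.0, 1.4], [1.6, 0.4]]
knob depth 1476.9584
knobtop gb [-32.5  -2.4] [515.9 -33.3 240. ]
knobtop gb [-34.5  -2.8] [514.1 -34.4 242.5]
from depth [515.9 -33.3 240. ]
```

The scene and side pictures agree: the ring is at gearbox (-62, +47), and the gearbox is centred near (548, -21) with a yaw of about 17°. The knob is at x ≈ -30 in the middle lane. I'll shut the fingers, line up with the gearbox axes and approach the -x side of the knob from above.

```bash
python3 -m crank '{"dp":[[2.4,-3.9,0.4],[2.4,-3.9,0.4],[2.4,-3.9,0.4],[2.4,-3.9,0.4],[2.4,-3.9,0.4],[2.4,-3.9,0.4],[2.4,-3.9,0.4],[2.4,-3.9,0.4],[2.4,-3.9,0.4],[2.4,-3.9,0.4]],"delta_rot":[[0,0,6.5],[0,0,6.5],[0,0,6.5],[0,0,6.5],[0,0,6.5],[0,0,0],[0,0,0],[0,0,0],[0,0,0],[0,0,0]],"claw":[255,255,255,255,255,255,255,255,255,255]}' 20
```

```text
time_s: 2.35
eef_pos: [380.2, 115.7, 271.6]
ee_rot: [0.0, -0.145, 0.989, -0.0]
force: [0.7, 0.8, -0.2]
grip_width: 0.005
```

```bash
python3 -m crank '{"dp":[[2.4,-4,0],[2.4,-4,0],[2.4,-4,0],[2.2,-3.8,0],[0,0,0]],"delta_rot":[[0,0,0],[0,0,0],[0,0,0],[0,0,0],[0,0,0]],"claw":[255,255,255,255,255]}'
python3 - <<'E'
from h import *
s=sense();print(s['eef_pos'],s['ee_rot'],s['joints'].round(3))
for n in('scene','side','wrist'):
    p,d=capture(n);np.save(n+'1.npy',d);np.save(n+'1p.npy',p)
    save(n+'1c',p,{'scene':(180,130,350,300),'side':(220,140,380,290),'wrist':None}[n],3.5 if n!='wrist' else 1)
E
```

```text
time_s: 2.85
eef_pos: [475.0, -44.3, 270.4]
ee_rot: [-0.0, -0.143, 0.99, -0.0]
force: [-0.4, 0.4, -0.0]
grip_width: -0.004
[475.00914785 -44.25480727 270.39956627] [-3.36297442e-04 -1.43088608e-01  9.89709802e-01 -2.13469138e-04] [-3.390e-01  1.790e-01  1.566e+00 -1.000e-03  1.397e+00 -2.197e+00]
```

View pics/scene1c.png

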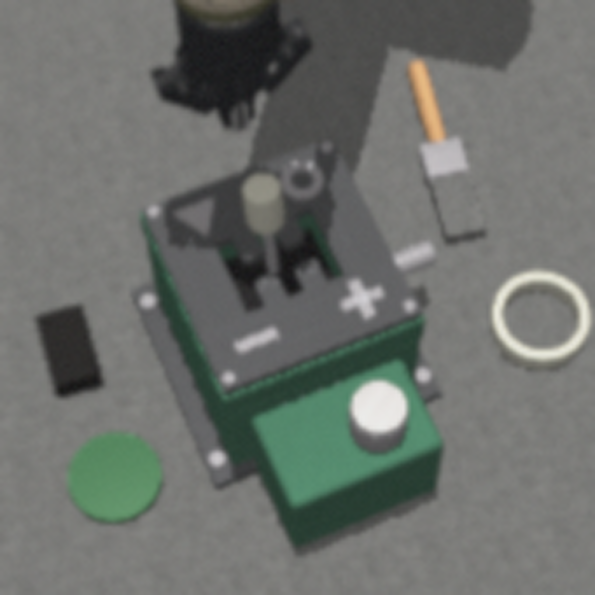

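View pics/side1c.png

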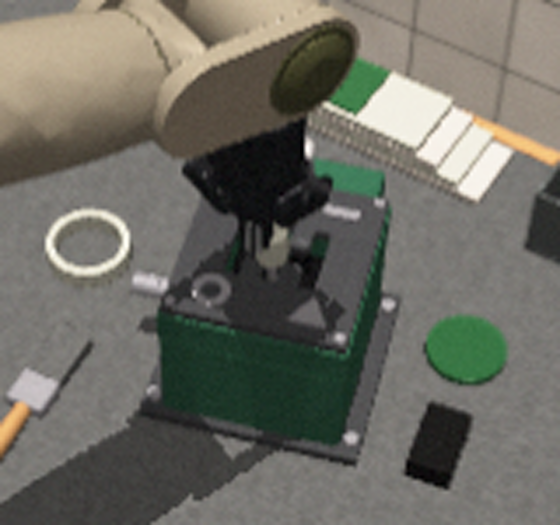

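View pics/wrist1c.png

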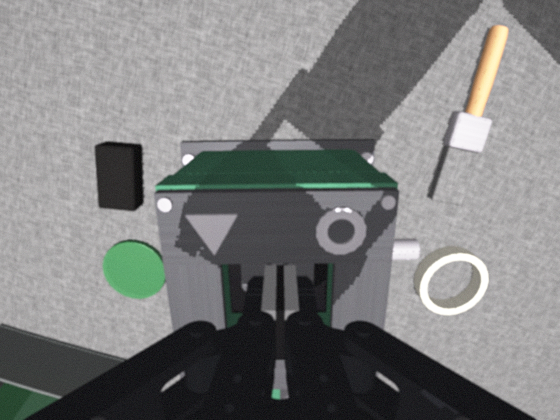

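Run:
```python
from h import *
from scipy.spatial.transform import Rotation as Ro
p=np.load('wrist1p.npy');q=np.clip(p.astype(float)*1.5,0,255).astype(np.uint8);save('wrist1z',q,(160,180,400,400),3.2)
d=np.load('wrist1.npy')
for r in range(270,400,10): print(r,d[r,230:330:8].round(0).astype(int).tolist())
P=np.eye(4);w=[-3.36297442e-04,-1.43088608e-01,9.89709802e-01,-2.13469138e-04]
P[:3,:3]=Ro.from_quat(w,scalar_first=True).as_matrix();P[:3,3]=[475.0,-44.25,270.4]
c=np.array([548,-20.7]);a=np.radians(17);R=np.array([[np.cos(a),-np.sin(a)],[np.sin(a),np.cos(a)]])
for uv in((341,231),(213,233)):
    x=onz('wrist',uv,173,P);print(x.round(1),((x[:2]-c)@R).round(1), R.T@(P[:2,0]))
```

```text
270 [323, 323, 273, 274, 274, 149, 151, 149, 150, 274, 276, 322, 322]
280 [326, 326, 278, 151, 151, 142, 142, 141, 144, 150, 150, 324, 325]
290 [328, 329, 144, 145, 144, 135, 136, 135, 135, 143, 145, 329, 329]
300 [330, 332, 137, 136, 130, 129, 129, 129, 129, 137, 137, 334, 332]
310 [330, 337, 131, 130, 124, 124, 124, 123, 123, 129, 131, 336, 335]
320 [326, 116, 115, 115, 116, 117, 126, 116, 117, 115, 114, 115, 324]
330 [119, 111, 112, 112, 111, 112, 126, 116, 112, 112, 112, 112, 119]
340 [114, 107, 108, 107, 108, 108, 128, 117, 107, 107, 108, 108, 108]
350 [103, 103, 103, 102, 103, 109, 129, 118, 103, 103, 102, 103, 103]
360 [93, 92, 93, 93, 93, 117, 303, 120, 96, 92, 93, 93, 92]
370 [88, 89, 89, 90, 90, 118, 305, 121, 97, 90, 91, 89, 90]
380 [88, 88, 86, 86, 89, 117, 309, 122, 98, 87, 86, 87, 88]
390 [83, 83, 82, 82, 89, 113, 392, 360, 98, 83, 81, 83, 83]
[477.7   2.  173. ] [-60.6  42.3] [-0.9999542   0.00954305]
[505.7 -87.3 173. ] [-59.9 -51.4] [-0.9999542   0.00954305]
```

View pics/wrist1z.png

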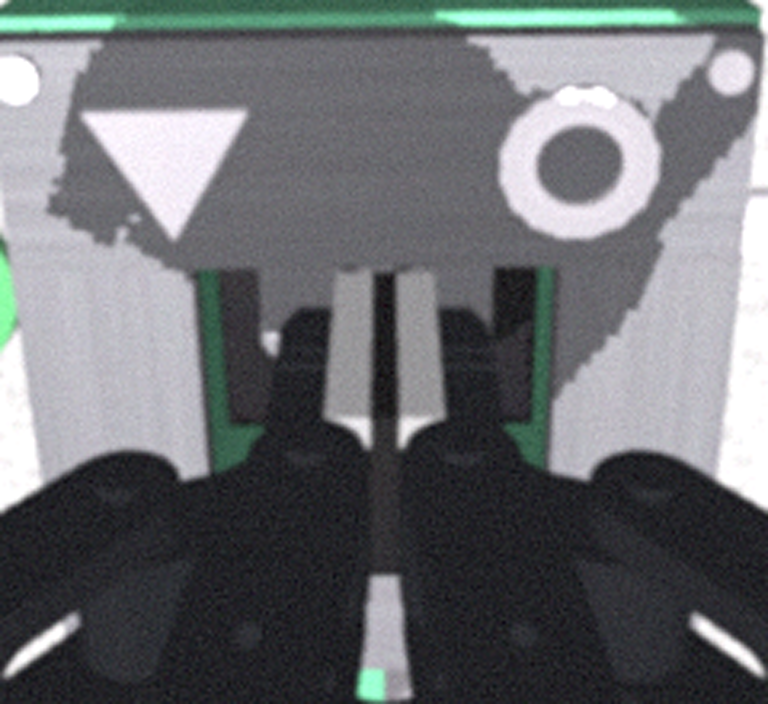

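```bash
python3 -m crank '{"dp":[[0,0,-3.3],[0,0,-3.3],[0.96,0.29,0],[0.48,0.15,0],[0,0,0]],"delta_rot":[[0,0,0],[0,0,0],[0,0,0],[0,0,0],[0,0,0]],"claw":[255,255,255,255,255]}'
python3 -m crank '{"dp":[[0.38,0.12,0],[0.38,0.12,0],[0.38,0.12,0],[0.38,0.12,0],[0.38,0.12,0]],"delta_rot":[[0,0,0],[0,0,0],[0,0,0],[0,0,0],[0,0,0]],"claw":[255,255,255,255,255]}'
```

```text
time_s: 3.5
eef_pos: [489.3, -35.6, 207.0]
ee_rot: [0.001, -0.146, 0.989, -0.001]
force: [-0.1, 0.9, -0.4]
grip_width: -0.0
time_s: 4.0
eef_pos: [507.2, -30.0, 205.3]
ee_rot: [-0.0, -0.145, 0.989, -0.0]
force: [-1.6, -0.7, 1.6]
grip_width: 0.006
```

```bash
python3 -m crank '{"dp":[[0.38,0.12,0],[0.38,0.12,0],[0.29,0.09,0],[0,0,0]],"delta_rot":[[0,0,0],[0,0,0],[0,0,0],[0,0,0]],"claw":[255,255,255,255]}'
cat > look.py <<'E'
import sys
from h import *
k=sys.argv[1]
s=sense();print(s['eef_pos'].round(1),s['force'].round(1))
c=np.array([548,-20.7]);a=np.radians(17);R=np.array([[np.cos(a),-np.sin(a)],[np.sin(a),np.cos(a)]])
print('tcp gb',((s['eef_pos'][:2]-c)@R).round(1))
for n in sys.argv[2:]:
    p,d=capture(n);np.save(n+k+'.npy',d)
    save(n+k+'c',p,{'scene':(205,140,305,240),'side':(240,160,340,260),'wrist':None}[n],6 if n!='wrist' else 1)
    for t in pinpoint(n,'knob_center')[:2]:
        w=onz(n,t['centre'],219)if n!='wrist' else [0,0,0]
        print(n,np.round(t['centre'],1),round(t['p'],2),'gb',((w[:2]-c)@R).round(1))
E
python3 look.py 2 scene side
```

```text
time_s: 4.4
eef_pos: [517.8, -26.6, 205.0]
ee_rot: [0.0, -0.145, 0.989, 0.0]
force: [-1.1, -0.6, 1.4]
grip_width: 0.0
[517.8 -26.6 205. ] [-1.1 -0.6  1.4]
tcp gb [-30.7   3.2]
scene [255.8 191.8] 0.6 gb [-12.6  -4.3]
```

View pics/scene2c.png

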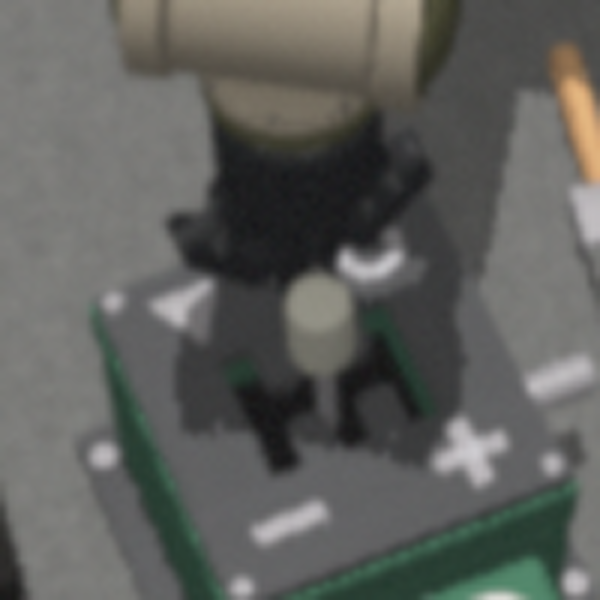

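View pics/side2c.png

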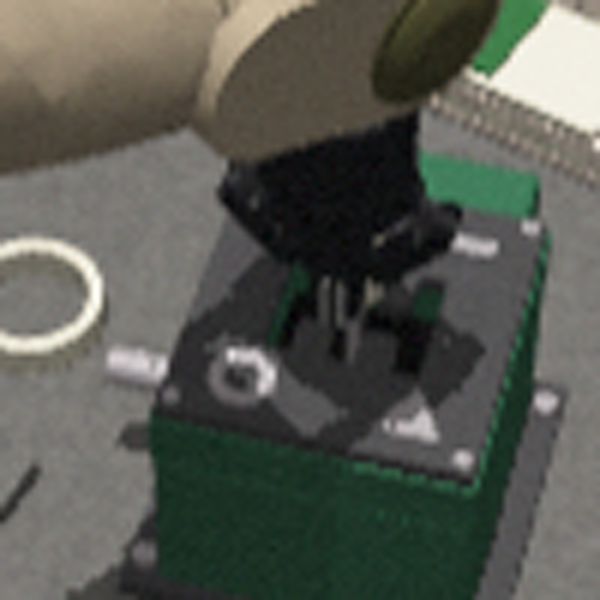

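Run:
```python
from h import *
c=np.array([548,-20.7]);a=np.radians(17);R=np.array([[np.cos(a),-np.sin(a)],[np.sin(a),np.cos(a)]])
for cc in((319,300),):
    w=onz('scene',((cc[0]+.5)/6-.5+205,(cc[1]+.5)/6-.5+140),242.5);print(w,((w[:2]-c)@R))
```

```text
[543.96769012 -22.92104641 242.5       ] [-4.50548824 -0.94506393]
```

```bash
python3 -m crank '{"dp":[[0.29,0.09,0],[0.19,0.06,0],[0,0,0]],"delta_rot":[[0,0,0],[0,0,0],[0,0,0]],"claw":[255,255,255]}'; python3 look.py 3 scene
```

```text
time_s: 4.9
eef_pos: [522.5, -25.2, 205.2]
ee_rot: [0.0, -0.145, 0.989, -0.0]
force: [-1.3, -0.1, 0.5]
grip_width: 0.002
[522.5 -25.2 205.2] [-1.3 -0.1  0.5]
tcp gb [-25.7   3.2]
scene [258.6 194.6] 0.61 gb [-1.1 -0.5]
```

View pics/scene3c.png

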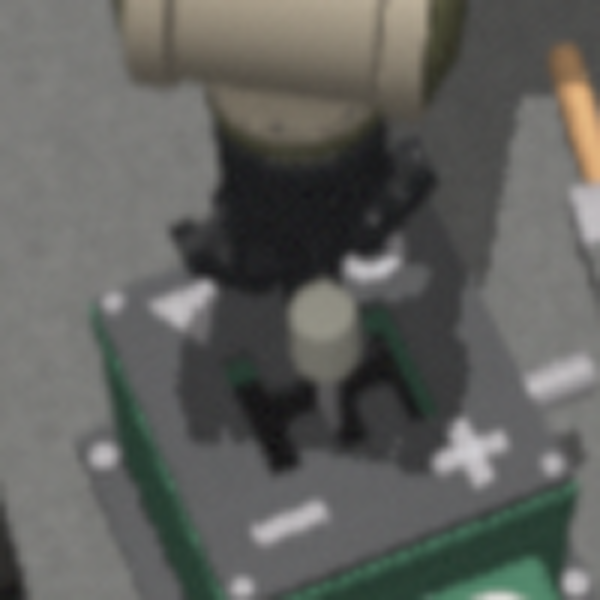

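Run:
```python
from h import *
d=np.load('wrist1.npy')
T=np.array(camera_model('wrist')['T_tool_cam'])
pts=[]
for r in range(230,420,2):
    for c in range(0,560,2):
        if 0<d[r,c]<200:
            o,dd=ray('wrist',(c,r),np.eye(4));pts.append(o+dd*d[r,c])
pts=np.array(pts);
for z0 in range(-100,10,8):
    m=(pts[:,2]>=z0)&(pts[:,2]<z0+8)
    if m.sum(): print(z0,m.sum(),'x',pts[m,0].min().round(),pts[m,0].max().round(),'y',pts[m,1].min().round(),pts[m,1].max().round())
```

```text
Traceback (most recent call last):
  File "h.py", line 8, in ray
    m=camera_model(n);K=np.array([[m['fx'],0,m['cx']],[0,m['fy'],m['cy']],[0,0,1.]])
ValueError: time passes only in moves, steps and waits
```

Run:
```python
from h import *
print(sense()['time_s'])
d=np.load('wrist1.npy')
m=camera_model('wrist');T=np.array(m['T_tool_cam']);K=np.array([[m['fx'],0,m['cx']],[0,m['fy'],m['cy']],[0,0,1.]])
rr,cc=np.nonzero((d>0)&(d<200));k=rr>230;rr,cc=rr[k],cc[k]
q=cv2.undistortPoints(np.stack([cc,rr],1)[:,None].astype(float),K,np.array(m['dist_coeffs'],float))[:,0]
D=d[rr,cc];pts=np.stack([q[:,0]*D,-q[:,1]*D,-D],1)@T[:3,:3].T+T[:3,3]
for z0 in range(-100,10,8):
    m=(pts[:,2]>=z0)&(pts[:,2]<z0+8)
    if m.sum(): print(z0,m.sum(),'x',pts[m,0].min().round(),pts[m,0].max().round(),'y',pts[m,1].min().round(),pts[m,1].max().round())
```

```text
5.0
-92 2167 x 11.0 19.0 y -63.0 60.0
-84 8277 x 3.0 19.0 y -62.0 60.0
-76 7357 x -7.0 19.0 y -56.0 52.0
-68 4989 x -11.0 18.0 y -49.0 46.0
-60 7073 x -12.0 15.0 y -42.0 39.0
-52 2945 x -12.0 15.0 y -35.0 33.0
-44 1131 x -11.0 14.0 y -22.0 20.0
-36 745 x 6.0 12.0 y -15.0 12.0
-28 768 x 6.0 12.0 y -15.0 12.0
-20 679 x 6.0 12.0 y -15.0 12.0
-12 415 x 6.0 12.0 y -15.0 12.0
-4 13 x 10.0 11.0 y -8.0 3.0
```

```bash
python3 -m crank '{"dp":[[-1.91,-0.58,0.2],[-1.91,-0.58,0.2],[0.73,-2.4,0],[0.73,-2.4,0],[2.1,0.64,0],[2.1,0.64,0],[2.1,0.64,0],[0,0,0]],"delta_rot":[[0,0,0],[0,0,0],[0,0,0],[0,0,0],[0,0,0],[0,0,0],[0,0,0],[0,0,0]],"claw":[255,255,255,255,255,255,255,255]}'; python3 look.py 4 scene side
```

```text
time_s: 5.8
eef_pos: [563.1, -65.0, 208.6]
ee_rot: [0.0, -0.146, 0.989, 0.0]
force: [-0.2, 0.3, 0.3]
grip_width: -0.001
[563.1 -65.  208.6] [-0.2  0.3  0.3]
tcp gb [  1.5 -46.8]
scene [255.1 196.3] 0.51 gb [  0.  -11.7]
side [297.2 201.5] 0.59 gb [-1.6  6.1]
```

View pics/scene4c.png

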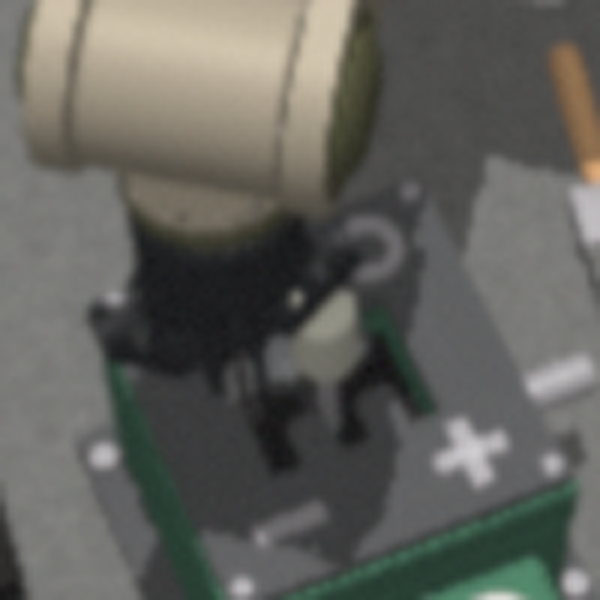

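View pics/side4c.png

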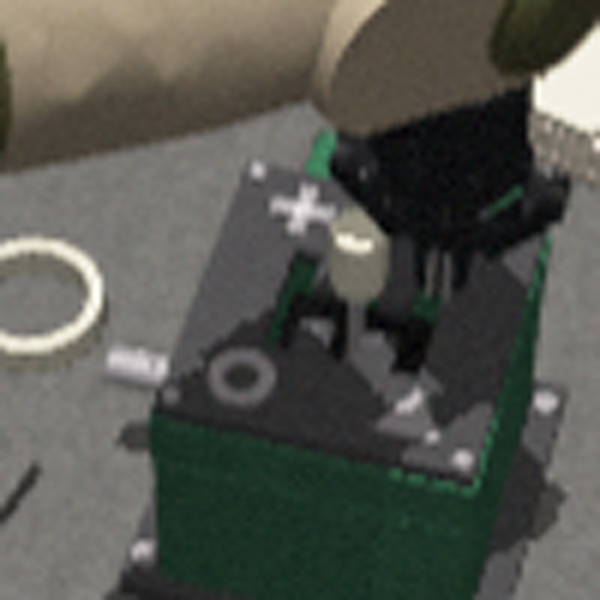

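```bash
python3 -m crank '{"dp":[[-0.29,0.96,0],[-0.12,0.38,0],[-0.12,0.38,0],[-0.12,0.38,0],[-0.12,0.38,0],[-0.12,0.38,0],[0,0,0]],"delta_rot":[[0,0,0],[0,0,0],[0,0,0],[0,0,0],[0,0,0],[0,0,0],[0,0,0]],"claw":[255,255,255,255,255,255,255]}'; python3 look.py 5 side
```

```text
time_s: 6.7
eef_pos: [552.7, -36.6, 209.2]
ee_rot: [0.0, -0.145, 0.989, -0.0]
force: [0.2, -1.6, 1.8]
grip_width: 0.002
[552.7 -36.6 209.2] [ 0.2 -1.6  1.8]
tcp gb [ -0.2 -16.6]
side [294.7 197.9] 0.42 gb [11.  17.9]
```

View pics/side5c.png

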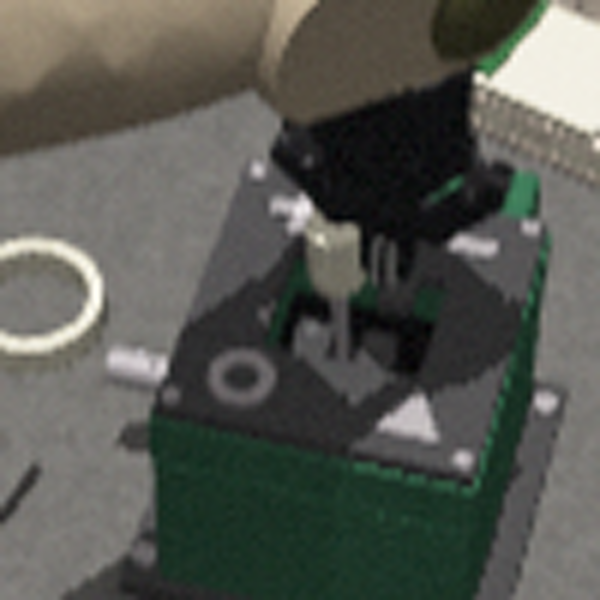

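Lever is moving across the passage with a low force. Continuing.

```bash
python3 -m crank '{"dp":[[-0.12,0.38,0],[-0.12,0.38,0],[-0.12,0.38,0],[-0.12,0.38,0],[-0.12,0.38,0],[-0.06,0.19,0],[0,0,0]],"delta_rot":[[0,0,0],[0,0,0],[0,0,0],[0,0,0],[0,0,0],[0,0,0],[0,0,0]],"claw":[255,255,255,255,255,255,255]}'; python3 look.py 6 side scene
```

```text
time_s: 7.5
eef_pos: [546.0, -15.8, 209.1]
ee_rot: [-0.0, -0.145, 0.989, 0.0]
force: [0.3, -1.3, 0.1]
grip_width: -0.003
[546.  -15.8 209.1] [ 0.3 -1.3  0.1]
tcp gb [-0.5  5.3]
side [288.3 196.4] 0.61 gb [11.5 39.5]
scene [266.3 189.1] 0.52 gb [-8.8 26.5]
```

View pics/side6c.png

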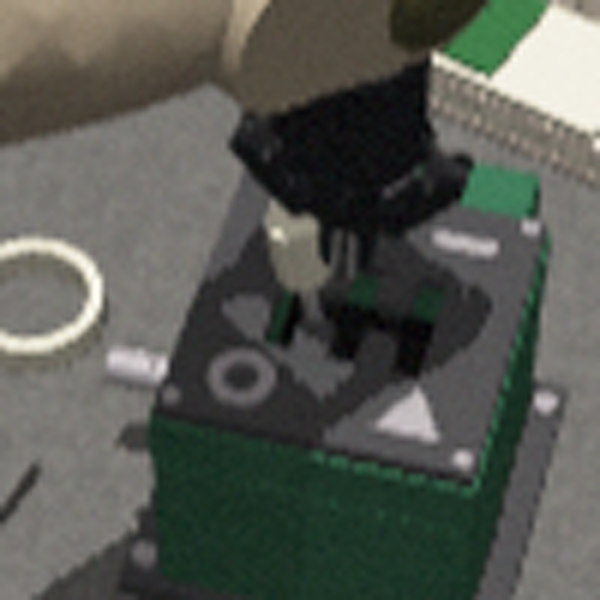

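View pics/scene6c.png

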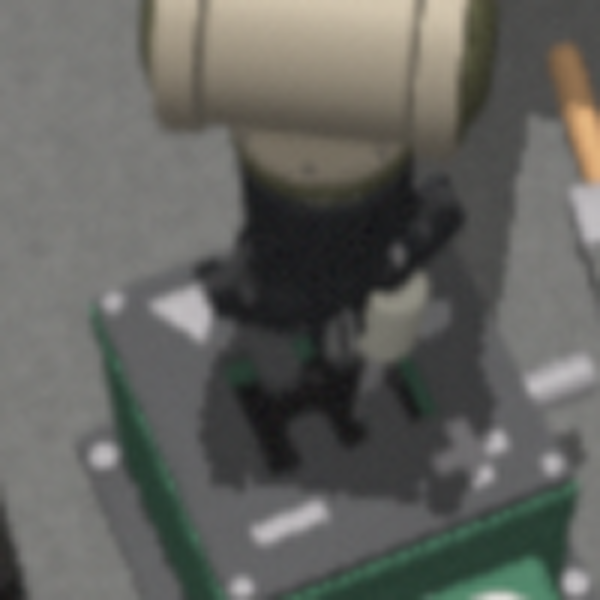

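```bash
python3 -m crank '{"dp":[[-0.09,0.29,0],[-0.09,0.29,0],[-0.03,0.1,0],[0,0,0]],"delta_rot":[[0,0,0],[0,0,0],[0,0,0],[0,0,0]],"claw":[255,255,255,255]}'; python3 -m crank '{"dp":[[-0.03,0.1,0],[-0.03,0.1,0],[0,0,0]],"delta_rot":[[0,0,0],[0,0,0],[0,0,0]],"claw":[255,255,255]}'
```

```text
time_s: 8.1
eef_pos: [544.0, -9.1, 209.2]
ee_rot: [-0.0, -0.145, 0.989, 0.0]
force: [0.8, -1.7, -0.4]
grip_width: 0.0
time_s: 8.4
eef_pos: [543.4, -7.3, 209.2]
ee_rot: [-0.0, -0.145, 0.989, 0.0]
force: [-0.0, -1.5, -1.1]
grip_width: 0.001
```

```bash
python3 -m crank '{"dp":[[-0.03,0.1,0],[-0.03,0.1,0],[0,0,0]],"delta_rot":[[0,0,0],[0,0,0],[0,0,0]],"claw":[255,255,255]}';python3 -m crank '{"dp":[[-0.03,0.1,0],[0,0,0]],"delta_rot":[[0,0,0],[0,0,0]],"claw":[255,255]}'; python3 look.py 7 side scene
```

```text
time_s: 8.7
eef_pos: [542.8, -5.2, 209.1]
ee_rot: [-0.0, -0.145, 0.989, 0.0]
force: [1.3, -1.4, -0.2]
grip_width: 0.003
time_s: 8.9
eef_pos: [542.5, -4.3, 209.2]
ee_rot: [0.0, -0.145, 0.989, 0.0]
force: [-0.2, -1.3, -0.7]
grip_width: -0.002
[542.5  -4.3 209.2] [-0.2 -1.3 -0.7]
tcp gb [-0.4 17.3]
side [286.1 198.2] 0.52 gb [ 2.1 44.2]
scene [271.4 188.4] 0.69 gb [-5.1 40.7]
```

View pics/side7c.png

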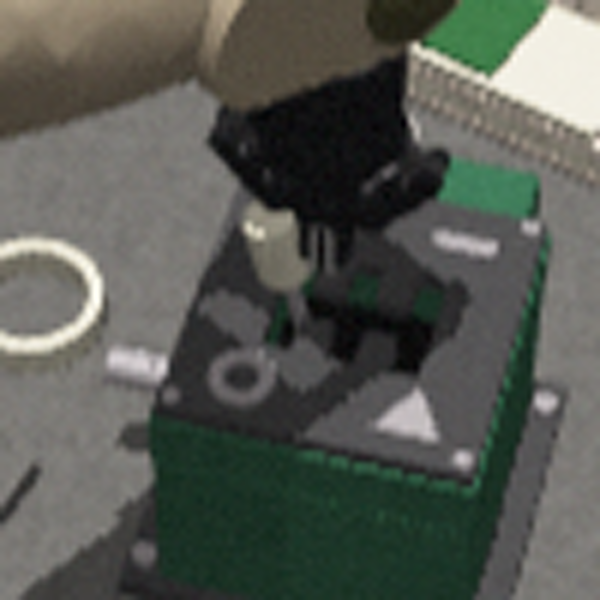

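View pics/scene7c.png

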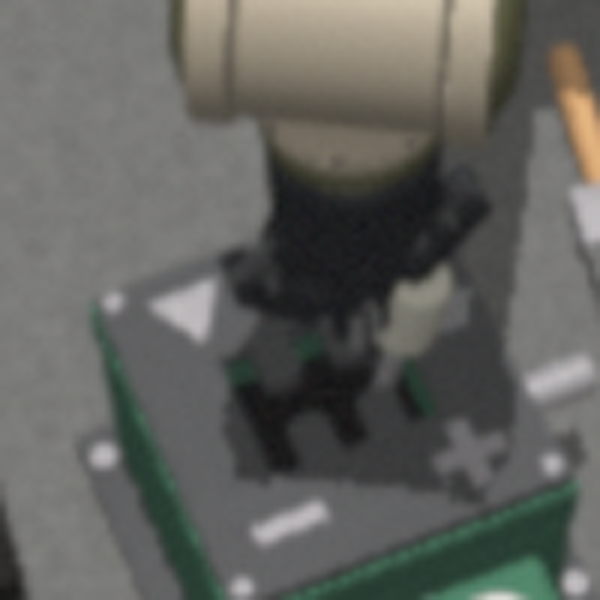

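```bash
python3 -m crank '{"dp":[[-0.03,0.1,0],[0,0,0]],"delta_rot":[[0,0,0],[0,0,0]],"claw":[255,255]}';python3 -m crank '{"dp":[[-0.03,0.1,0],[0,0,0]],"delta_rot":[[0,0,0],[0,0,0]],"claw":[255,255]}'; python3 -m crank '{"dp":[[-0.03,0.1,0],[0,0,0]],"delta_rot":[[0,0,0],[0,0,0]],"claw":[255,255]}'
```

```text
time_s: 9.3
eef_pos: [542.2, -3.2, 209.1]
ee_rot: [-0.0, -0.145, 0.989, 0.0]
force: [0.4, -1.1, -0.8]
grip_width: -0.001
time_s: 9.5
eef_pos: [541.9, -2.2, 209.2]
ee_rot: [-0.0, -0.145, 0.989, -0.0]
force: [0.9, -1.1, -0.1]
grip_width: -0.006
time_s: 9.7
eef_pos: [541.6, -1.2, 209.1]
ee_rot: [-0.0, -0.145, 0.989, 0.0]
force: [0.3, -1.1, -0.2]
grip_width: 0.001
```

```bash
cat > knob.py <<'E'
import sys
from h import *
k=sys.argv[1]
c=np.array([548,-20.7]);a=np.radians(17);R=np.array([[np.cos(a),-np.sin(a)],[np.sin(a),np.cos(a)]])
for n in sys.argv[2:]:
    p,d=capture(n);np.save(n+k+'.npy',d)
    b={'scene':(205,140,305,240),'side':(240,160,340,260)}[n]
    m=camera_model(n);T=np.array(m['cam_to_world']);K=np.array([[m['fx'],0,m['cx']],[0,m['fy'],m['cy']],[0,0,1.]])
    save(n+k+'c',p,b,6)
    for t in masks_of(n,'knob_center')[:1]:
        rr,cc=np.nonzero(t['region']);rgb=p[rr,cc].astype(int)
        D=d[rr,cc];q=cv2.undistortPoints(np.stack([cc,rr],1)[:,None].astype(float),K,np.array(m['dist_coeffs'],float))[:,0]
        P=np.stack([q[:,0]*D,-q[:,1]*D,-D],1)@T[:3,:3].T+T[:3,3]
        br=rgb.sum(1)>300
        P=P[br&(P[:,2]>190)&(P[:,2]<255)];g=(P[:,:2]-c)@R
        print(n,len(P),round(t['p'],2),'gb x',np.percentile(g[:,0],[2,50,98]).round(1),'y',np.percentile(g[:,1],[2,50,98]).round(1),'z',np.percentile(P[:,2],[2,50,98]).round(1))
        top=P[:,2]>np.percentile(P[:,2],98)-6;print(' top',g[top].mean(0).round(1),top.sum())
s=sense();print('tcp gb',((s['eef_pos'][:2]-c)@R).round(1),s['time_s'],s['force'].round(1))
E
python3 knob.py 8 scene side
```

```text
scene 22 0.2 gb x [130.3 139.2 150.6] y [522.1 538.9 546.2] z [190.2 191.5 195.5]
 top [139.6 537. ] 22
side 89 0.52 gb x [-19.3 -11.6   0.8] y [30.9 44.5 61.5] z [199.5 226.4 241.3]
 top [-10.   48.5] 19
tcp gb [-0.4 20.4] 9.9 [ 0.9 -1.8 -0.4]
```

View pics/scene8c.png

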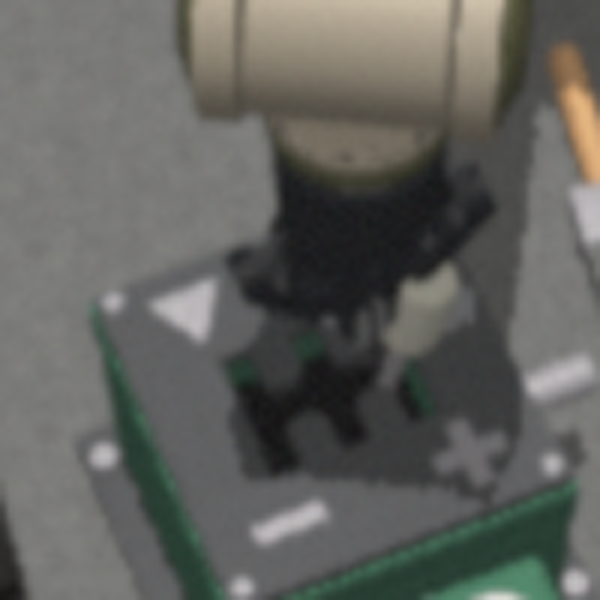

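View pics/side8c.png

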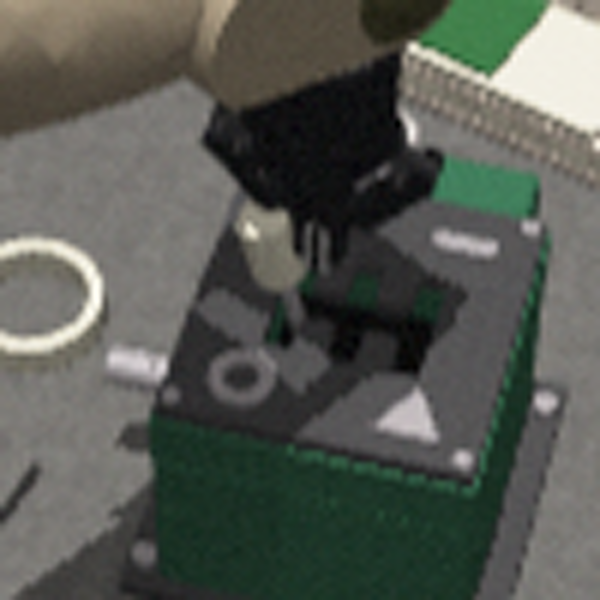

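Run:
```python
from h import *
c=np.array([548,-20.7]);a=np.radians(17);R=np.array([[np.cos(a),-np.sin(a)],[np.sin(a),np.cos(a)]])
for n,cc,z,o in(('scene',(434,287),237,(205,140)),('scene',(388,378),172,(205,140)),('side',(256,225),237,(240,160)),('side',(297,325),172,(240,160))):
    w=onz(n,((cc[0]+.5)/6-.5+o[0],(cc[1]+.5)/6-.5+o[1]),z);print(n,((w[:2]-c)@R).round(1))
```

```text
scene [ 7.6 52.2]
scene [11.3 26.6]
side [-11.9  53. ]
side [-20.6  27.4]
```

```bash
for i in 1; do :; done; python3 -m crank '{"dp":[[-0.03,0.1,0],[0,0,0]],"delta_rot":[[0,0,0],[0,0,0]],"claw":[255,255]}';python3 -m crank '{"dp":[[-0.03,0.1,0],[0,0,0]],"delta_rot":[[0,0,0],[0,0,0]],"claw":[255,255]}'
```

```text
time_s: 10.1
eef_pos: [541.3, -0.3, 209.2]
ee_rot: [0.0, -0.145, 0.989, 0.0]
force: [0.4, -1.3, -0.1]
grip_width: -0.003
time_s: 10.3
eef_pos: [541.0, 0.7, 209.1]
ee_rot: [0.0, -0.145, 0.989, 0.0]
force: [0.4, -2.0, -1.5]
grip_width: 0.001
```

```bash
python3 -m crank '{"dp":[[-0.03,0.1,0],[0,0,0]],"delta_rot":[[0,0,0],[0,0,0]],"claw":[255,255]}';python3 -m crank '{"dp":[[-0.03,0.1,0],[0,0,0]],"delta_rot":[[0,0,0],[0,0,0]],"claw":[255,255]}'; python3 -m crank '{"dp":[[-0.03,0.1,0],[0,0,0]],"delta_rot":[[0,0,0],[0,0,0]],"claw":[255,255]}'
```

```text
time_s: 10.5
eef_pos: [540.8, 1.5, 209.1]
ee_rot: [0.0, -0.145, 0.989, -0.0]
force: [1.1, -3.2, -1.9]
grip_width: -0.001
time_s: 10.7
eef_pos: [540.6, 2.0, 209.1]
ee_rot: [0.0, -0.145, 0.989, -0.001]
force: [2.8, -6.3, -2.8]
grip_width: 0.001
time_s: 10.9
eef_pos: [540.5, 2.4, 209.1]
ee_rot: [0.0, -0.145, 0.989, -0.001]
force: [2.4, -9.1, -3.6]
grip_width: 0.001
```

```bash
python3 -m crank '{"dp":[[0.35,-1.15,0],[0.35,-1.15,0],[2.4,0.73,0],[2.4,0.73,0],[-0.67,2.2,0],[-0.67,2.2,0],[0,0,0]],"delta_rot":[[0,0,0],[0,0,0],[0,0,0],[0,0,0],[0,0,0],[0,0,0],[0,0,0]],"claw":[255,255,255,255,255,255,255]}'; python3 knob.py 9 scene side
```

```text
time_s: 11.6
eef_pos: [581.4, 40.9, 209.1]
ee_rot: [-0.0, -0.146, 0.989, 0.001]
force: [-0.1, -0.6, 0.8]
grip_width: 0.001Traceback (most recent call last):
  File "knob.py", line 16, in <module>
    print(n,len(P),round(t['p'],2),'gb x',np.percentile(g[:,0],[2,50,98]).round(1),'y',np.percentile(g[:,1],[2,50,98]).round(1),'z',np.percentile(P[:,2],[2,50,98]).round(1))
                                          ~~~~~~~~~~~~~^^^^^^^^^^^^^^^^^^
    return _quantile_unchecked(
        a, q, axis, out, overwrite_input, method, keepdims, weights)
    return _ureduce(a,
                    func=_quantile_ureduce_func,
    ...<5 lines>...
                    overwrite_input=overwrite_input,
                    method=method)
    r = func(a, **kwargs)
    result = _quantile(arr,
                       quantiles=q,
    ...<2 lines>...
                       out=out,
                       weights=wgt)
    slices_having_nans = np.isnan(arr[-1, ...])
                                  ~~~^^^^^^^^^
IndexError: index -1 is out of bounds for axis 0 with size 0
```

View pics/scene9c.png

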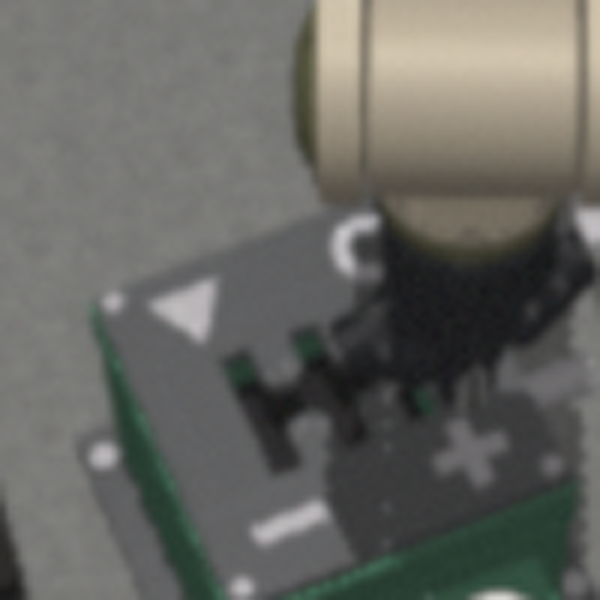

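```bash
python3 look.py 10 side wrist
```

```text
[581.9  38.9 209.2] [ 0.5 -0.2  0.5]
tcp gb [49.9 47.1]
side [280.8 199.5] 0.67 gb [-8.  59.1]
wrist [289.6 176.7] 0.81 gb [-518.  180.]
```

View pics/side10c.png

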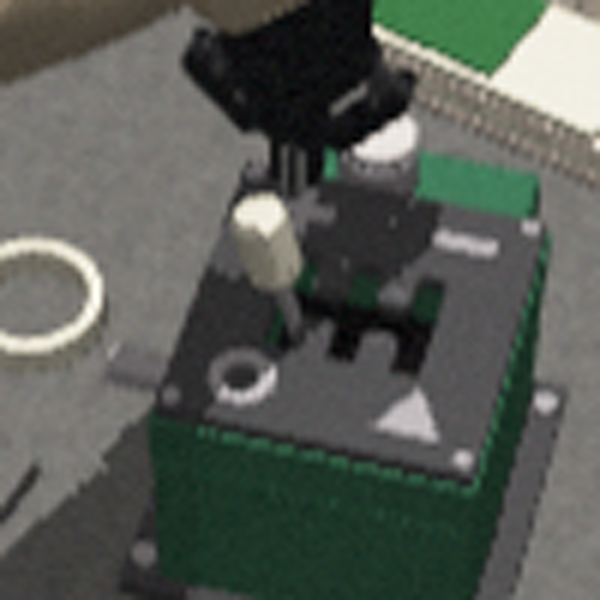

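View pics/wrist10c.png

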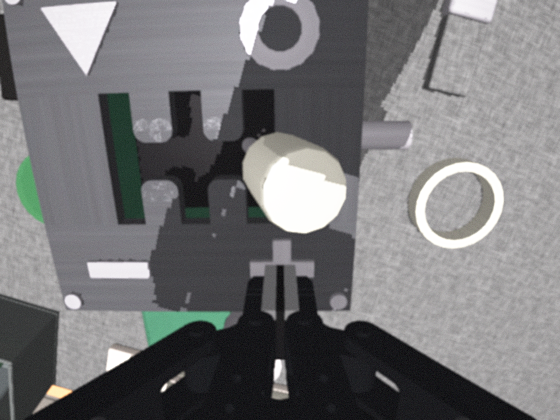

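```bash
python3 -m crank '{"dp":[[-0.96,-0.29,0],[-0.38,-0.12,0],[-0.38,-0.12,0],[-0.38,-0.12,0],[-0.38,-0.12,0],[-0.38,-0.12,0],[-0.38,-0.12,0],[0,0,0]],"delta_rot":[[0,0,0],[0,0,0],[0,0,0],[0,0,0],[0,0,0],[0,0,0],[0,0,0],[0,0,0]],"claw":[255,255,255,255,255,255,255,255]}'; python3 look.py 11 side wrist
```

```text
time_s: 12.7
eef_pos: [549.1, 29.0, 209.4]
ee_rot: [0.0, -0.145, 0.989, -0.0]
force: [1.1, 0.9, 1.3]
grip_width: 0.001
[549.1  29.  209.4] [1.1 0.9 1.3]
tcp gb [15.6 47.2]
side [282.3 201.3] 0.66 gb [-14.   52.3]
wrist [286.4 234.7] 0.79 gb [-518.  180.]
```

View pics/side11c.png

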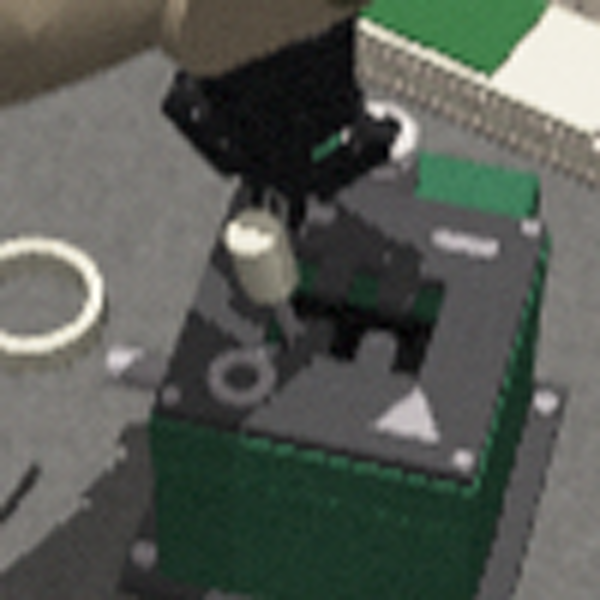

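View pics/wrist11c.png

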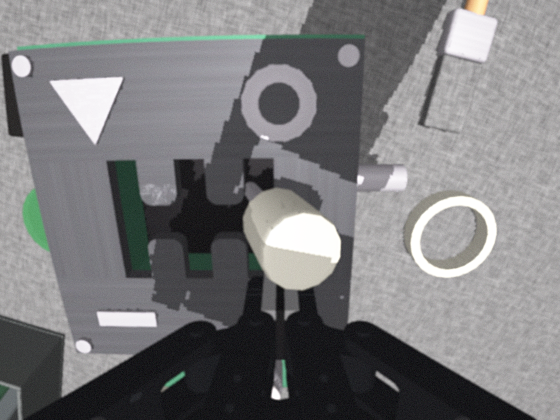

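```bash
python3 -m crank '{"dp":[[-0.38,-0.12,0],[-0.38,-0.12,0],[-0.38,-0.12,0],[-0.38,-0.12,0],[-0.29,-0.09,0],[0,0,0]],"delta_rot":[[0,0,0],[0,0,0],[0,0,0],[0,0,0],[0,0,0],[0,0,0]],"claw":[255,255,255,255,255,255]}'; python3 look.py 12 side wrist
```

```text
time_s: 13.5
eef_pos: [530.7, 23.3, 209.1]
ee_rot: [-0.0, -0.145, 0.989, 0.0]
force: [1.6, -0.4, -1.4]
grip_width: 0.004
[530.7  23.3 209.1] [ 1.6 -0.4 -1.4]
tcp gb [-3.6 47.1]
side [281.6 206.4] 0.68 gb [-35.1  48.5]
wrist [286.3 233.4] 0.93 gb [-518.  180.]
```

View pics/wrist12c.png

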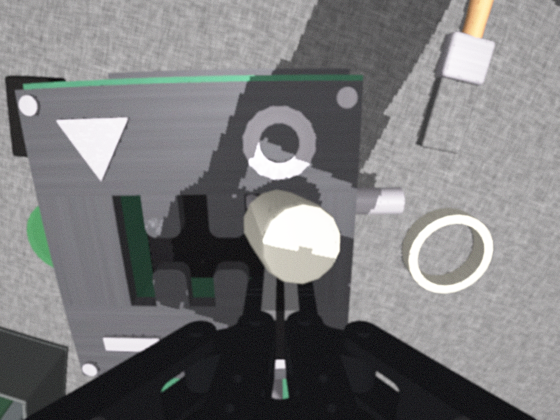

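View pics/side12c.png

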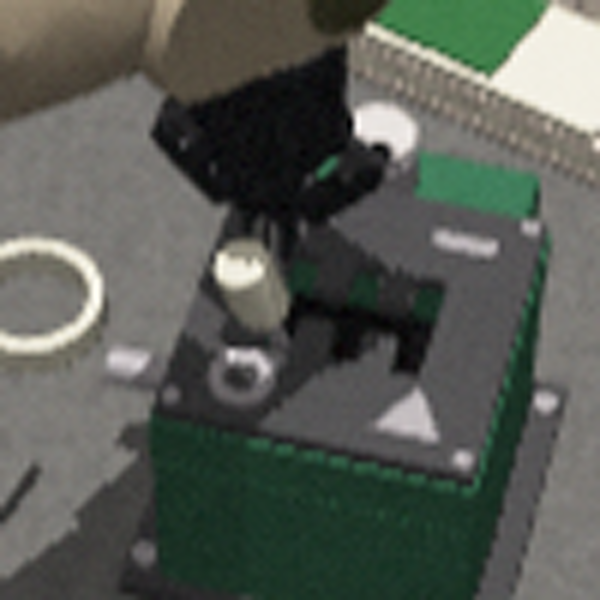

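Now fine steps until the wall is felt.

```bash
python3 -m crank '{"dp":[[-0.19,-0.06,0],[-0.19,-0.06,0],[0,0,0]],"delta_rot":[[0,0,0],[0,0,0],[0,0,0]],"claw":[255,255,255]}'; python3 -m crank '{"dp":[[-0.1,-0.03,0],[-0.1,-0.03,0],[0,0,0]],"delta_rot":[[0,0,0],[0,0,0],[0,0,0]],"claw":[255,255,255]}';python3 -m crank '{"dp":[[-0.1,-0.03,0],[0,0,0]],"delta_rot":[[0,0,0],[0,0,0]],"claw":[255,255]}'
```

```text
time_s: 14.0
eef_pos: [527.2, 22.2, 209.1]
ee_rot: [-0.0, -0.145, 0.989, 0.0]
force: [1.5, -0.7, 0.1]
grip_width: -0.003
time_s: 14.3
eef_pos: [525.3, 21.6, 209.2]
ee_rot: [-0.0, -0.145, 0.989, 0.0]
force: [1.7, 0.7, -1.3]
grip_width: 0.001
time_s: 14.5
eef_pos: [524.4, 21.3, 209.1]
ee_rot: [-0.0, -0.145, 0.989, -0.0]
force: [2.1, -0.4, -0.7]
grip_width: 0.004
```

```bash
python3 -m crank '{"dp":[[-0.1,-0.03,0],[-0.1,-0.03,0],[0,0,0]],"delta_rot":[[0,0,0],[0,0,0],[0,0,0]],"claw":[255,255,255]}';python3 -m crank '{"dp":[[-0.1,-0.03,0],[0,0,0]],"delta_rot":[[0,0,0],[0,0,0]],"claw":[255,255]}';python3 -m crank '{"dp":[[-0.1,-0.03,0],[0,0,0]],"delta_rot":[[0,0,0],[0,0,0]],"claw":[255,255]}'; python3 look.py 13 side
```

```text
time_s: 14.8
eef_pos: [523.2, 20.9, 209.3]
ee_rot: [0.001, -0.145, 0.989, 0.0]
force: [7.8, 2.2, -3.4]
grip_width: -0.0
time_s: 15.0
eef_pos: [522.8, 20.7, 209.3]
ee_rot: [0.002, -0.145, 0.989, 0.0]
force: [11.0, 2.9, -4.8]
grip_width: -0.0
time_s: 15.2
eef_pos: [522.5, 20.6, 209.5]
ee_rot: [0.003, -0.145, 0.989, 0.0]
force: [15.0, 4.6, -5.5]
grip_width: 0.001
[522.5  20.6 209.5] [15.   4.6 -5.5]
tcp gb [-12.3  47. ]
side [283.6 207.7] 0.43 gb [-38.6  40.9]
```

View pics/side13c.png

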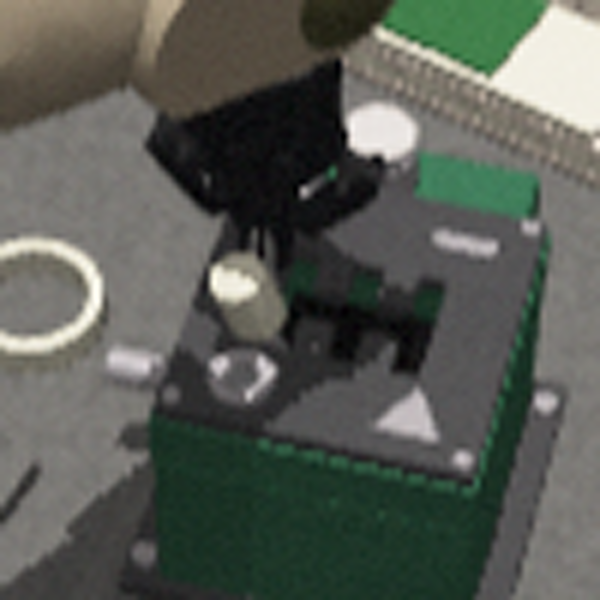

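The end wall has been felt: about 15 N at TCP x = -12, against -10 expected. Now I'll back straight off along +x, rise and move clear.

```bash
python3 -m crank '{"dp":[[0.48,0.15,0],[1.9,0.58,0],[1.9,0.58,0],[0,0,4],[0,0,4],[0,0,4],[1,-4,0],[1,-4,0],[1,-4,0],[0,0,0]],"delta_rot":[[0,0,0],[0,0,0],[0,0,0],[0,0,0],[0,0,0],[0,0,0],[0,0,0],[0,0,0],[0,0,0],[0,0,0]],"claw":[255,255,255,255,255,255,255,255,255,255]}'; python3 look.py 14 side scene wrist
```

```text
time_s: 16.3
eef_pos: [593.2, -91.1, 327.8]
ee_rot: [-0.001, -0.143, 0.99, 0.0]
force: [-0.5, 1.0, 0.0]
grip_width: 0.001
[593.2 -91.1 327.8] [-0.5  1.   0. ]
tcp gb [ 22.7 -80.5]
side [278.3 209.3] 0.51 gb [-49.5  55.2]
scene [268.7 182.6] 0.52 gb [-25.8  41.2]
wrist [449.2 122.2] 0.59 gb [-518.  180.]
```

View pics/side14c.png

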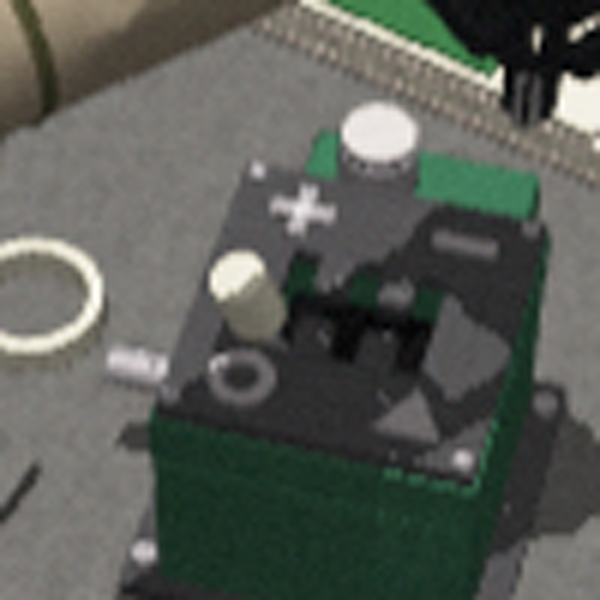

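View pics/wrist14c.png

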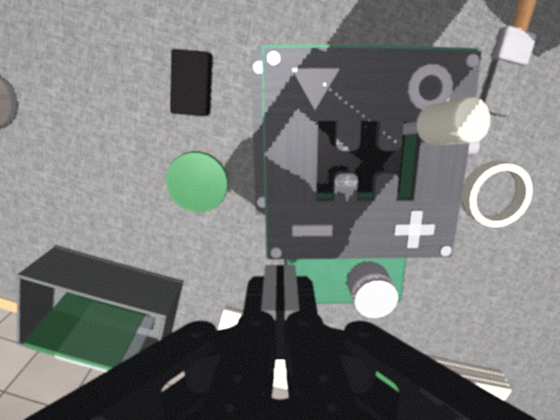

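Run:
```python
from h import *
c=np.array([548,-20.7]);a=np.radians(17);R=np.array([[np.cos(a),-np.sin(a)],[np.sin(a),np.cos(a)]])
p,_=capture('scene');save('scene15c',p,(205,140,305,240),6);save('scene15',p)
for n,cc,z,o in(('side',(238,277),232,(240,160)),):
    w=onz(n,((cc[0]+.5)/6-.5+o[0],(cc[1]+.5)/6-.5+o[1]),z);g=((w[:2]-c)@R);print(n,g.round(1),g[0]/222.5)
```

```text
side [-45.1  53.2] -0.20271343800684677
```

View pics/scene15c.png

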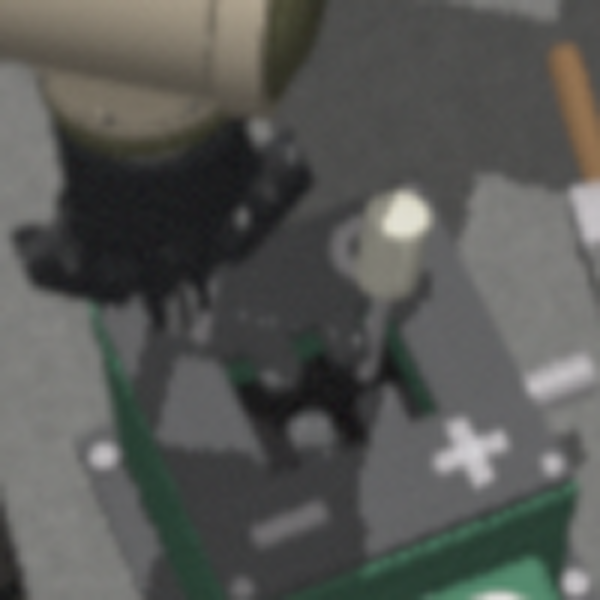

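View pics/scene15.png

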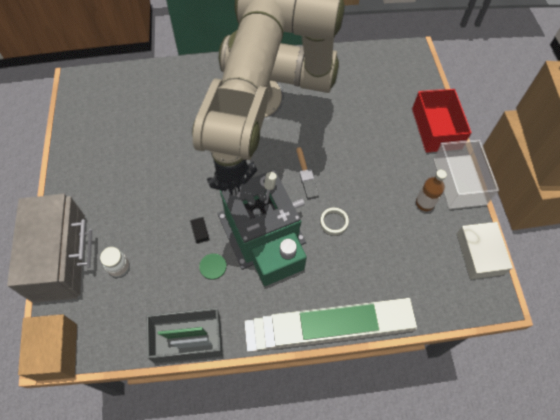

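Run:
```python
from h import *
c=np.array([549.2,-20.2]);a=np.radians(17);R=np.array([[np.cos(a),-np.sin(a)],[np.sin(a),np.cos(a)]])
w=onz('scene',(407.5/6-.5+205,215.5/6-.5+140),232);g=((w[:2]-c)@R);print(g.round(1),g[0]/222.5)
if g[0]/222.5<-.18: print(finish_job())
```

```text
[-37.6  57.3] -0.16917537673862915
```

The scene estimate (-0.169) disagrees with the side one (-0.203). The hand's shadow cuts across the knob top, so I'll move it away and re-measure.

```bash
python3 -m crank '{"dp":[[-2,-4.4,0],[-2,-4.4,0],[-2,-4.4,0],[-2,-4.4,0],[-2,-4.4,0],[-2,-4.4,0],[0,0,0]],"delta_rot":[[0,0,0],[0,0,0],[0,0,0],[0,0,0],[0,0,0],[0,0,0],[0,0,0]],"claw":[255,255,255,255,255,255,255]}'; python3 look.py 16 scene side
```

```text
time_s: 17.35
eef_pos: [470.9, -354.6, 328.5]
ee_rot: [-0.001, -0.143, 0.99, -0.0]
force: [0.4, 0.3, 0.5]
grip_width: 0.001
[ 470.9 -354.6  328.5] [0.4 0.3 0.5]
tcp gb [-171.4 -296.8]
scene [266.3 179.4] 0.74 gb [-38.3  39.1]
```

View pics/scene16c.png

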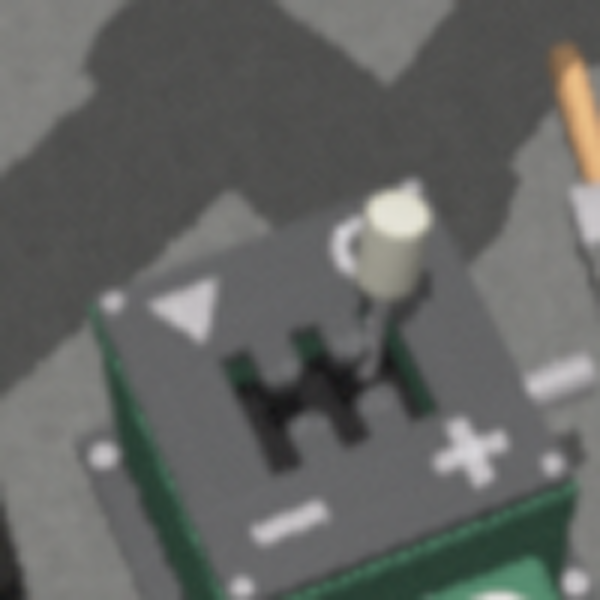

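View pics/side16c.png

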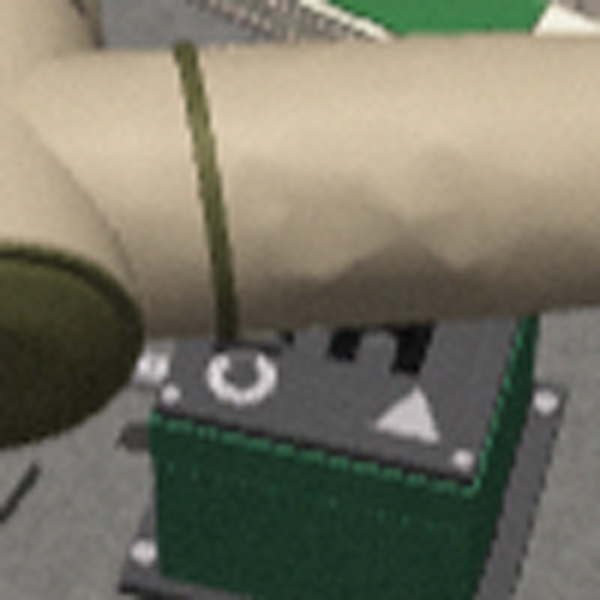

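Run:
```python
from h import *
for c,yaw in(((549.7,-20.1),16.63),((548,-20.7),17)):
    c=np.array(c);a=np.radians(yaw);R=np.array([[np.cos(a),-np.sin(a)],[np.sin(a),np.cos(a)]])
    for z in(231,233):
        w=onz('scene',(398.5/6-.5+205,216.5/6-.5+140),z);g=((w[:2]-c)@R);print(g.round(1),g[0]/222.5)
print('expected top', 222.5*np.sin(.196), 222.5*np.sin(.24), 20+222.5*np.cos(.196)*np.cos(.24))
```

```text
[-40.3  53.2] -0.18090396320660385
[-39.1  52.8] -0.17587558916297225
[-38.1  53.6] -0.17126055873619248
[-37.   53.1] -0.16624582409983724
expected top 43.33131554270793 52.888834380037444 231.98468723468642
```

Run:
```python
from h import *
print(finish_job())
```

```text
the job is handed in; nothing more can be done
None
```

The lever should be home in the ring slot, and I handed the job in at about 17.5 s of the 48 s allowed. No verdict came back.

**What I did:** The ring was at the -x/+y slot. With the fingers shut, I pushed the knob along the middle lane to the passage, across to the +y side stop, then along the lane until it hit the end wall. I then backed off and moved the hand well clear. No other marked slot was entered and nothing was gripped.

**Forces:** Pushing took about 1–3 N while the lever moved. It peaked at about 9 N at the side stop and 15 N at the end wall, well under the 35 N limit.

**Last checks:**
- **Lever tilt:** The two cameras disagree. The side picture gave about -0.20 rad (about -0.195 with that camera's own fit), and the scene picture gave -0.17 to -0.18. Full home is -0.196 and the limit is -0.165. I took the lever as home mainly because I felt the end wall. I did not do a third measurement.
- **Knob side tilt:** The side and scene pictures both put the knob top at y ≈ 53 mm, as expected for the outer lane.
- **Bystanders and contact:** The bench items looked unmoved in the last full scene picture, though I judged that by eye and did not measure it. The hand was touching nothing (about 0 N at the wrist).

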